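# Lid the seed grinder and hold it in its half-turned pulse position

## Robot

A 6-joint arm with a two-finger parallel gripper is mounted at the origin on the work surface. World frame = base frame: x ahead of the robot, y to its left, z up, the work surface at z = 0. Lengths are in m, angles in rad, forces in N, time in s.
With the tool pointing down it reaches from about 0.35 to 0.975 m from the base axis. Payload 17.4 kg.
Tool frame: the origin (TCP) lies midway between the tips of the shut fingers; the grasp point (between the pads) lies 19 mm behind it; z points along the fingers, y is the line along which they close (so a half turn about z gives the same grasp; the last joint's range is limited). The gripper opens to 85 mm and grips with 20 to 120 N. Pads are 22 mm wide; open, the fingers measure 114 mm over their backs; the gripper's body (76 mm by 85 mm) begins 54 mm behind the grasp point. The pads swing forward as they close: fully open they stand 13 mm farther back than shut.
Start: joints at [1.141, 0.116, 1.442, -0, 1.584, -0.038], TCP at [0.258, 0.624, 0.231] pointing down, gripper open.
Joint ranges: [-2.83, 2.83], [-0.83, 2.19], [0.07, 2.5], [-1.14, 4.28], [0.01, 3], [-2.97, 2.97]. Speed limits (rad/s): [1.89, 1.89, 2.22, 3.14, 3.14, 3.14].

## Interface

Orientations are given as a unit quaternion [w, x, y, z].
In Python, from bench import robot, optics gives the robot as it stands. The module is installed in compiled form; this text tells all that it offers.
- The arm moves only by the tool send_rows, never from a script. Its arguments are lists of equal length, an entry for each row: "dp": the shift along the world's x, y, z in units of 0.5 m (1.0 is 0.5 m), a list of three; "turn": the turn about the world's z in units of 60 degrees (1.0 is 60 degrees). In form: {"dp": [[dx, dy, dz], ...], "turn": [turn, ...]}. A call has 1 to 12 rows; each row is the pose to reach, as a shift and turn from the pose commanded when the call began; what a row does not reach only later rows make up. A row lasts 1/10 s, in which the tool goes at most 50 mm and 8.59 degrees, less where a joint would pass 70% of its speed; a pose out of reach is approached as far as the arm can. A call with a number of a shift or a turn outside -1 to 1 is refused whole. A call with a gripper value outside its range is refused whole. "fingers" is the opening, from 0 (shut) to 1 (fully open), set as the call begins (left out, the last holds). The fingers move at their own pace and stop on an object; "squeeze" is the grip in N (left out, the last holds). Time passes only in rows, so rows that repeat a pose let the fingers close. It gives the time, the measured TCP pose, the force, the opening and the grip force at its end, in the units of the state.
- robot.state(): the state, without advancing time (a new reading comes with each control period).
- optics.capture(name): name is "side" or "top" or "wrist"; returns (picture, depth): 400x640x3 uint8, red, green, blue; 400x640 float32, m along the optical axis (not along the pixel's ray), 0 where there is no reading.
- optics.camera_info(name): a dict with "mtx" (3x3 intrinsics, pixels), "k1" (the pictures are not rectified: a ray, as slopes to the right and down, at radius r is drawn at 1 + k1 r^2 times it, then the intrinsics apply), "rvec" (rotation vector, rad) and "tvec" (3), from world to camera coordinates, as OpenCV has them. Camera axes: x right, y down, z forward; pixel columns grow to the right and rows downward; lengths in m; the calibration is good to about 2 mm. A picture is of the moment at which its call begins: read the wrist's pose just before it. camera_info takes no time and is no camera call; for the wrist camera it gives the pose at the moment of the call.
- robot.hand_in(): hands the job in; it is judged then, once.
The state is a dict: "time_s": time; "joint_pos": joint angles; "qd": joint speeds; "joint_efforts": joint torques, N m; "eef_pos": TCP position; "eef_rot": TCP orientation; "ft_force": force on the tool from outside, world axes, zero at the start; "wrist_torque": the same for the moment, N m; "width": opening from 0.0 (shut) to 1.0 (fully open); "grasp_force": force on a finger pad.
Only numpy, scipy, OpenCV 4.12 (cv2) and the standard library are available. Lean on these libraries where they do the work, as an engineer would, in place of code of your own. Each camera call takes 0.05 s, during which the arm holds its last target. There are 200 camera calls.

## Task

Take the roof-shaped metal guard off the grinder's mouth and hang it astride the bar of the rail, let go of it, then drop the twist lid into the mouth with its lugs in the two notches. Turn the lid clockwise (seen from above) to half way between its entry and its lock, never into the lock, and finish while still gripping the lid and holding it there against the spring. Leave everything else on the counter where it stands.

Things in the scene. Friction and masses are not known exactly. Their poses are not given: they have to be found in the camera images.
- guard_mid (a point): Centre, half-way up, of the loose house-shaped metal guard that starts on the grinder's mouth: 90 mm long along its x (ridge), 44 mm wide along y over its two flat upright skirts, 55 mm high (ridge 27.5 mm above this point). Grip it across the skirts. Hung astride the bar, ridge along the bar, this point rests 16 mm below the bar's axis.
- guard: The guard: origin at the centre of its open underside, axes as guard_mid. Aluminium, walls 3 mm, skirts 40 mm high, a 35-degree roof above them, open below and at both ends; 0.1 to 0.2 kg. It starts with its ridge roughly along the grinder's x.
- rail_mid (a point): Middle of the rail's horizontal bar, on the bar's axis, 200 mm above the counter. The bar is steel, 14 mm in diameter, and runs along this point's y, 200 mm long between two upright posts; the rail is fixed.
- rail: The rail: origin on the counter under the middle of its bar.
- lid_grip (a point): Centre, half-way up, of the upright grip rib on the loose grey twist lid. The rib is 52 mm long along the lid's x, 14 mm thick along y, 44 mm high, on a disc 80 mm across and 8 mm thick (top 22 mm, underside 30 mm below this point). Under the disc a plug 60 mm across reaches down to 50 mm below this point.
- lid: The lid: origin at the centre of its plug's underside, where it stands on the counter at the start. At the plug's foot two lugs, 11 mm wide and 7 mm high, point out along the lid's +x and -x to 38.5 mm from the axis. Turned by half a turn it fits the same. Plastic, 0.1 to 0.2 kg.
- grinder_mouth (a point): Centre of the grinder's mouth, level with its rim, 130 mm above the counter, z up. The fixed steel rim (bore 65 mm, outside 90 mm, 10 mm thick) has two notches at this point's +x and -x, about 17 mm wide. The lid goes in with its x along this x, either way round, until its disc lies on the rim (lid_grip 30 mm above this point).
- grinder: The grinder: a fixed grey round body 120 mm across, origin under its centre, axes as its mouth. Once the lid is in, turning it clockwise from above carries its lugs under the rim; after about 0.1 rad of free play they push the black sleeve. Three steel ticks on its shoulder: start, half way (broad, at +x), lock.
- ring (a joint): Turn in rad of the sprung black sleeve under the grinder's rim: 0 at rest, grows as the lid pushes it clockwise seen from above; half way is 0.6, it locks at 1.2. Spring 0.2 Nm/rad: sleeve and lid turn back when let go. Its steel pointer starts at the first of the three ticks.
- jar: Bystander: amber glass jar with steel cap, 60 mm across, 100 mm high, origin under its centre.
- cup: Bystander: small white cup, 62 mm across, 58 mm high, origin under its centre.
- mug: Bystander: white mug, 76 mm across, 85 mm high, handle at its +y, origin under its centre.
- oil: Bystander: green glass bottle, 60 mm across, 200 mm high, origin under its centre.
- shaker: Bystander: steel shaker, 42 mm across, 78 mm high, origin under its centre.
- spoon: Bystander: spoon lying along its x.
- can: Bystander: can with a paper label, 72 mm across, 90 mm high, origin under its centre.
Things that resemble listed ones, but are neither listed nor needed, are in the scene too. What is shaped like the lid but blue, red or yellow is not meant.

How it is judged:
By the outcome, as a careful person would: the job done as asked, in the order asked, and still so for the second after the job is handed in, while the arm keeps its last pose, push and grip.
It also fails if it takes over 64 s, if anything falls off the work surface, if the arm or the gripper's body presses on something with over 40 N, if the wrist force passes 120 N, or if a joint passes its speed limit or range.

## Working session

There is one attempt and no reset: what is moved stays moved. The work goes in short steps, Python scripts to look and compute and a tool call to move; the robot and the scene stay as the last step left them, time stands still between calls to the robot, and variables do not carry over. Pictures are saved under pics/ and viewed, at most 10 in all, crops included, and the job is handed in when it is done.

Besides the shell and the picture viewer there is one more tool, called after "Request:" as name([rows], argument=value, ...), one row to a line, values as JSON. send_rows: Moves the arm, as the interface text tells. Shifts and turns lie within -1 to 1; 1 stands for 0.5 m of shift or 60 degrees of turn. Its arguments: {"type":"object","properties":{"dp":{"type":"array","items":{"type":"array","items":{"type":"number","minimum":-1,"maximum":1}}},"turn":{"type":"array","items":{"type":"number","minimum":-1,"maximum":1}},"fingers":{"type":"number"},"squeeze":{"type":"number"}},"required":["dp","turn"]}

```bash
mkdir -p pics
cat > h.py <<'E'
import numpy as np, cv2
from bench import robot, optics
def cap(n):
    i=optics.camera_info(n); p,d=optics.capture(n)
    np.savez(f'{n}.npz',p=p,d=d,**{k:np.array(v,float) for k,v in i.items() if k in('mtx','k1','rvec','tvec')})
    return p,d
def cloud(n):
    z=np.load(f'{n}.npz'); p,d,K=z['p'],z['d'],z['mtx']
    v,u=np.mgrid[:400,:640].astype(float)
    pts=np.stack([u.ravel(),v.ravel()],1)[:,None]
    s=cv2.undistortPoints(pts,K,np.array([float(z['k1']),0,0,0]))[:,0].reshape(400,640,2)
    c=np.dstack([s*d[...,None],d]); R=cv2.Rodrigues(z['rvec'])[0]
    w=(c-z['tvec'].ravel())@R
    w[d==0]=np.nan
    return p,w
def save(n,p,f=1,box=None):
    if box: p=p[box[1]:box[3],box[0]:box[2]]
    cv2.imwrite(f'pics/{n}.png',cv2.resize(p[...,::-1],None,fx=f,fy=f,interpolation=cv2.INTER_CUBIC))
def proj(n,P):
    z=np.load(f'{n}.npz')
    return cv2.projectPoints(np.array(P,float).reshape(-1,1,3),z['rvec'],z['tvec'],z['mtx'],np.array([float(z['k1']),0,0,0]))[0][:,0]
E
python3 - <<'E'
from h import *
a,_=cap('top');b,_=cap('side')
save('top',a,1.25);save('side',b,1.25)
s=robot.state();print(s)
E
```

```text
{'time_s': 0.1, 'joint_pos': array([ 1.14119949e+00,  1.16402388e-01,  1.44219543e+00,  3.44338830e-06,
        1.58402704e+00, -3.78139634e-02]), 'qd': array([ 0.00089866, -0.00071132, -0.00110853, -0.00159465,  0.00078207,
        0.00083568]), 'joint_efforts': array([ 3.76679847e-03, -7.33666062e+01, -6.33789039e+01,  1.25850102e-04,
        5.19568901e-03, -1.73535818e-05]), 'eef_pos': array([0.25768052, 0.62368395, 0.23066191]), 'eef_rot': array([-1.21196096e-04,  1.94640952e-01,  9.80874423e-01, -5.01675137e-04]), 'ft_force': array([-0.17872318,  0.39429847,  0.01966926]), 'wrist_torque': array([-0.0112723 , -0.00998225,  0.00698804]), 'grasp_force': 0.0, 'width': 1.0009183286107086}
```

View pics/top.png

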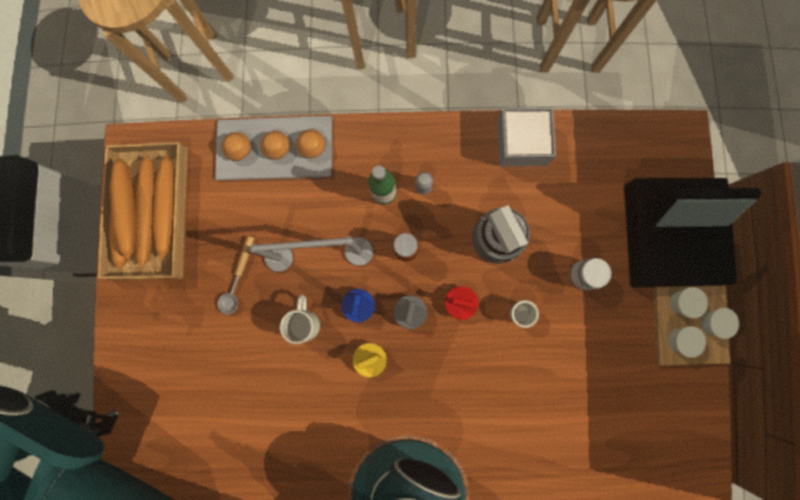

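View pics/side.png

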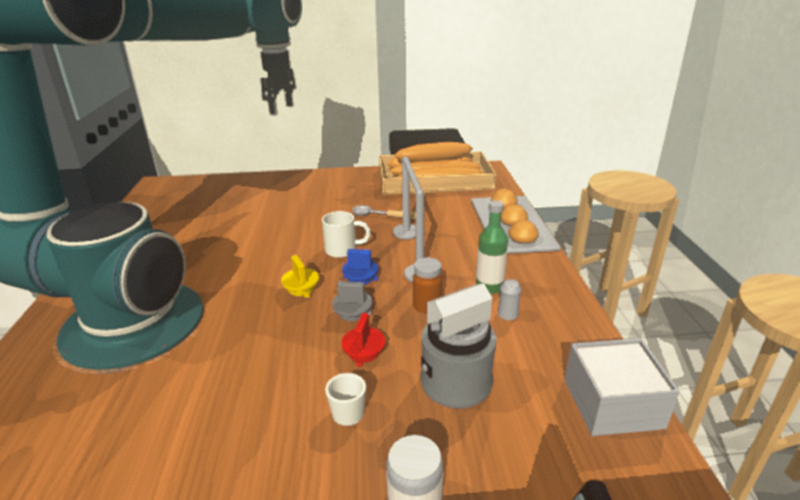

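The top view (800 px wide) shows these candidates:
- Lids: grey at (410,312), blue at (358,305), red at (461,303) and yellow at (370,360). Only the grey one fits the description.
- Grinder with the guard on it: (503,233).
- Rail bar: (250,248) to (357,242).

Next I'll measure these and confirm with a crop.

Run:
```python
from h import *
for n in('top','side'):
    p,w=cloud(n)
    X,Y,Z=w[...,0],w[...,1],w[...,2]
    print(n)
    for q in [(502,235),(410,312),(300,244)]:
        if n=='top': print(q,np.round(w[int(q[1]/1.25),int(q[0]/1.25)],3))
p,w=cloud('top'); save('crop',p,5,(300,150,440,270))
P=np.concatenate([cloud(n)[1].reshape(-1,3) for n in('top','side')]);P=P[np.isfinite(P).all(1)]
np.save('P.npy',P)
def rect(m,t):
    q=P[m][:,:2].astype(np.float32)
    if len(q)<5: print(t,len(q));return
    print(t,len(q),'mean',P[m].mean(0).round(3),'rect',[np.round(a,3) for a in cv2.minAreaRect(q)])
tp=w[...,:]
def at(u,v): return w[int(v/1.25),int(u/1.25)]
g=at(508,228)[:2]; l=at(410,312)[:2]
near=lambda c,r:np.hypot(P[:,0]-c[0],P[:,1]-c[1])<r
for a,b in[(.125,.14),(.14,.15),(.15,.165),(.165,.18),(.18,.19),(.19,.2),(.2,.23)]: rect(near(g,.09)&(P[:,2]>a)&(P[:,2]<b),('guard',a))
for a,b in[(.015,.035),(.035,.06),(.06,.08)]: rect(near(l,.05)&(P[:,2]>a)&(P[:,2]<b),('lid',a))
r=at(305,244)[:2]
m=near(r,.14)&(P[:,2]>.19)&(P[:,2]<.22); rect(m,'rail')
```

```text
top
(502, 235) [ 0.6   -0.209  0.168]
(410, 312) [ 0.442 -0.012  0.073]
(300, 244) [0.585 0.21  0.208]
side
('guard', 0.125) 724 mean [ 0.615 -0.239  0.131] rect [array([ 0.614, -0.227]), array([0.09 , 0.094]), np.float64(28.444)]
('guard', 0.14) 224 mean [ 0.612 -0.237  0.145] rect [array([ 0.614, -0.225]), array([0.09 , 0.049]), np.float64(25.185)]
('guard', 0.15) 333 mean [ 0.613 -0.237  0.157] rect [array([ 0.615, -0.226]), array([0.092, 0.05 ]), np.float64(25.483)]
('guard', 0.165) 889 mean [ 0.616 -0.231  0.174] rect [array([ 0.614, -0.225]), array([0.092, 0.047]), np.float64(24.847)]
('guard', 0.18) 437 mean [ 0.614 -0.226  0.183] rect [array([ 0.613, -0.223]), array([0.092, 0.03 ]), np.float64(28.384)]
('guard', 0.19) 0
('guard', 0.2) 0
('lid', 0.015) 839 mean [ 0.441 -0.019  0.028] rect [array([ 0.441, -0.014]), array([0.078, 0.081]), np.float64(2.233)]
('lid', 0.035) 179 mean [ 0.441 -0.019  0.047] rect [array([ 0.441, -0.02 ]), array([0.016, 0.052]), np.float64(88.816)]
('lid', 0.06) 226 mean [ 0.441 -0.014  0.069] rect [array([ 0.441, -0.013]), array([0.019, 0.053]), np.float64(77.621)]
rail 663 mean [0.584 0.202 0.204] rect [array([0.584, 0.209]), array([0.02 , 0.219]), np.float64(3.085)]
```

View pics/crop.png

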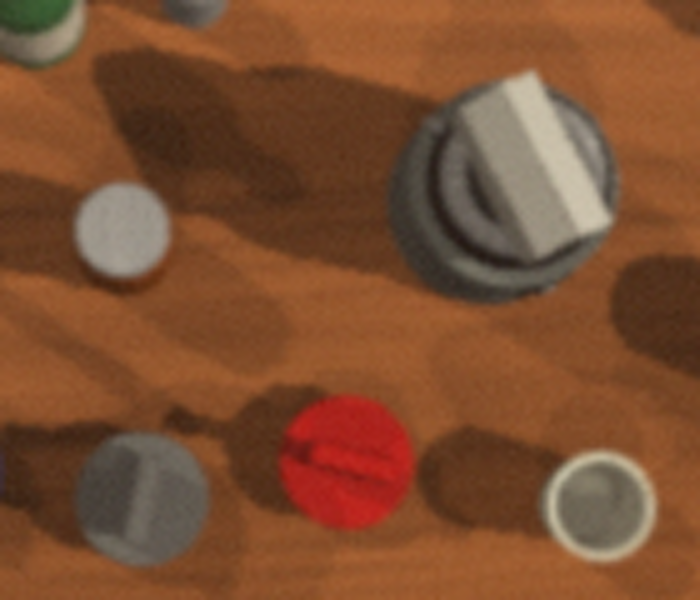

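The crop confirms it: the grey lid is at crop (140,498), with its rib about 12° clockwise of world x. The red and blue ones aren't meant. The guard sits on the grinder at crop (535,165), with its ridge at about +26°. Measured heights match: ridge top ≈ 0.187 against an expected 0.185, bar top ≈ 0.206, rib top ≈ 0.072. Now I'll move above the guard.

Request:
send_rows([
  [0, 0, 0.1],
  [0.04, -0.1, 0.2],
  [0.4, -1, 0.3],
  [0.4, -1, 0.3],
  [0.4, -1, 0.3],
  [0.4, -1, 0.3],
  [0.4, -1, 0.3],
  [0.4, -1, 0.3],
  [0.4, -1, 0.3],
  [0.4, -1, 0.3],
  [0.4, -1, 0.3],
  [0.4, -1, 0.3],
], turn=[0, -0.1, -1, -1, -1, -1, -1, -1, -1, -1, -1, -1], fingers=1, squeeze=40)

```text
time_s: 1.3
eef_pos: [0.4556, 0.1276, 0.3807]
eef_rot: [0.0, 0.659, 0.752, 0.0]
ft_force: [1.7, -0.3, -0.1]
width: 1.002
grasp_force: 0.0
```

Request:
send_rows([
  [0.31, -0.7, 0],
  [0.31, -0.7, 0],
  [0.31, -0.7, 0],
  [0.31, -0.7, 0],
  [0.31, -0.7, 0],
  [0.31, -0.7, 0],
  [0.31, -0.7, 0],
  [0.31, -0.7, 0],
  [0.31, -0.7, 0],
  [0.31, -0.7, 0],
  [0.31, -0.7, 0],
  [0.31, -0.7, 0],
], turn=[-1, -1, -1, -1, -1, -1, -1, -1, -1, -1, -1, -1])

```text
time_s: 2.5
eef_pos: [0.6102, -0.2194, 0.3811]
eef_rot: [0.0, 0.947, 0.322, 0.0]
ft_force: [0.1, -0.0, 0.7]
width: 0.996
grasp_force: 0.0
```

Run:
```python
from h import *
s=robot.state();print(s['eef_pos'])
p,d=cap('wrist'); p,w=cloud('wrist')
save('wr1',p,1.25)
P=w.reshape(-1,3);P=P[np.isfinite(P).all(1)]
near=np.hypot(P[:,0]-.614,P[:,1]+.225)<.08
for a,b in[(.085,.105),(.12,.14),(.14,.15),(.15,.165),(.165,.18),(.18,.2)]:
    m=near&(P[:,2]>a)&(P[:,2]<b)
    if m.sum()>20: print(a,m.sum(),[np.round(x,4) for x in cv2.minAreaRect(P[m][:,:2].astype(np.float32))],np.median(P[m][:,2]).round(4))
```

```text
[ 0.61024069 -0.21938676  0.3810813 ]
0.085 1589 [array([ 0.6197, -0.2247]), array([0.1114, 0.1176]), np.float64(27.702)] 0.1005
0.12 1335 [array([ 0.6196, -0.2236]), array([0.0898, 0.0969]), np.float64(29.397)] 0.1304
0.165 2037 [array([ 0.6158, -0.2255]), array([0.0904, 0.044 ]), np.float64(25.4191)] 0.1754
0.18 1307 [array([ 0.616 , -0.2259]), array([0.0904, 0.0211]), np.float64(25.7009)] 0.183
```

View pics/wr1.png

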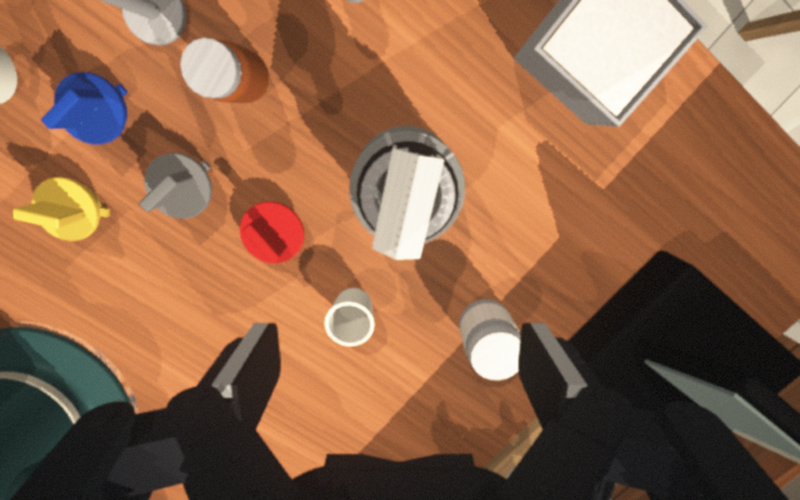

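The wrist view shows the guard at (408,203) on the grinder, centre (0.616, -0.226), ridge at 25.5°. The cup is at (350,320) and the can at (492,345), both clear of the fingers.

Request:
send_rows([
  [0.012, -0.012, -0.1],
  [0.012, -0.012, -0.2],
  [0.012, -0.012, -0.3],
  [0.012, -0.012, -0.32],
  [0.012, -0.012, -0.32],
  [0.012, -0.012, -0.32],
], turn=[-0.1, -0.202, -0.202, -0.202, -0.202, -0.202])

```text
time_s: 3.15
eef_pos: [0.6172, -0.2265, 0.2239]
eef_rot: [0.001, 0.975, 0.22, 0.001]
ft_force: [-0.0, 0.6, 0.0]
width: 0.998
grasp_force: 0.0
```

Request:
send_rows([
  [-0.002, 0.002, -0.06],
  [-0.002, 0.002, -0.12],
  [-0.002, 0.002, -0.16],
  [-0.002, 0.002, -0.182],
  [-0.002, 0.002, -0.182],
  [-0.002, 0.002, -0.182],
], turn=[0, 0, 0, 0, 0, 0])

```text
time_s: 3.75
eef_pos: [0.6163, -0.2257, 0.1318]
eef_rot: [0.001, 0.975, 0.22, 0.001]
ft_force: [0.1, -0.6, 0.9]
width: 1.002
grasp_force: 0.0
```

Request:
send_rows([
  [0, 0, 0],
  [0, 0, 0],
  [0, 0, 0],
  [0, 0, 0],
  [0, 0, 0],
  [0, 0, 0],
  [0, 0, 0],
  [0, 0, 0],
], turn=[0, 0, 0, 0, 0, 0, 0, 0], fingers=0, squeeze=40)

```text
time_s: 4.55
eef_pos: [0.6157, -0.2256, 0.1303]
eef_rot: [0.0, 0.975, 0.22, 0.0]
ft_force: [-1.4, 1.0, 5.3]
width: 0.513
grasp_force: 40.2
```

Request:
send_rows([
  [0, 0, 0.04],
  [0, 0, 0.12],
  [0, 0, 0.2],
  [0, 0, 0.26],
  [0, 0, 0.26],
  [0, 0, 0.26],
], turn=[0, 0, 0, 0, 0, 0])

```text
time_s: 5.15
eef_pos: [0.6155, -0.2255, 0.2594]
eef_rot: [0.0, 0.975, 0.22, 0.0]
ft_force: [-0.2, -0.8, -2.5]
width: 0.506
grasp_force: 41.1
```

Run:
```python
from h import *
cap('wrist')
for n in('top','side','wrist'):
    p,w=cloud(n);P=w.reshape(-1,3);P=P[np.isfinite(P).all(1)]
    m=(abs(P[:,0]-.584)<.06)&(abs(P[:,1]-.209)<.13)&(P[:,2]>.188)&(P[:,2]<.22)
    Q=P[m]
    if len(Q)<20: print(n,len(Q));continue
    f=cv2.fitLine(Q[:,:2].astype(np.float32),cv2.DIST_HUBER,0,.001,.001).ravel()
    a=np.degrees(np.arctan2(f[1],f[0]));t=(Q[:,:2]-f[2:])@f[:2]
    print(n,len(Q),f[2:],a,'mid',f[2:]+f[:2]*(t.min()+t.max())/2,np.ptp(t),np.percentile(Q[:,2],[5,50,95]))
# mouth from wrist: rim pts
P=w.reshape(-1,3);P=P[np.isfinite(P).all(1)]
print(robot.state()['eef_pos'],robot.state()['width'],robot.state()['ft_force'])
save('wr2',p,1.25)
```

```text
top 466 [0.5844123  0.20854305] -86.712845 mid [0.58432123 0.21012826] 0.21641955214399486 [0.19940819 0.20528857 0.20871668]
side 205 [0.5845292  0.16952202] -85.761536 mid [0.58168821 0.20785688] 0.21828689848829563 [0.19142323 0.20470288 0.20734847]
wrist 0
[ 0.61523249 -0.22532866  0.25817185] 0.5126563677812072 [-0.58428165  0.36028499 -3.03876081]
```

View pics/wr2.png

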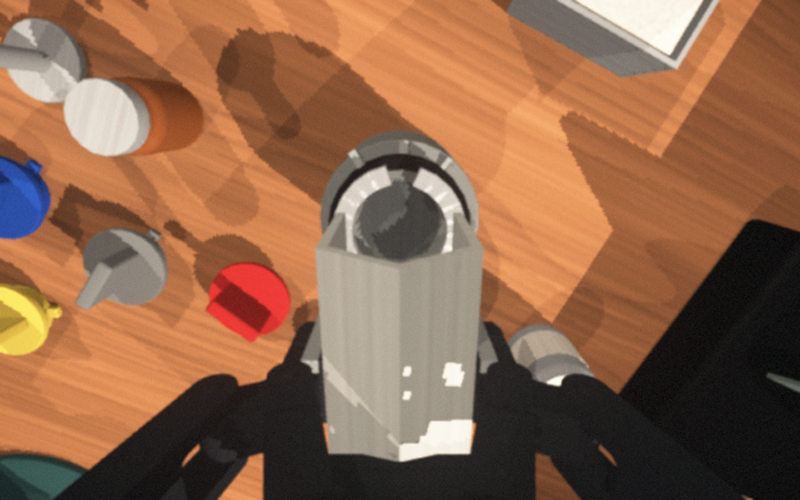

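The guard is held square, and the mouth's notch is at (405,183) with the ticks around (405,147). Now on to the rail, bar mid (0.584, 0.2095), direction 93.4°.

Request:
send_rows([
  [-0.005, 0.08, 0.03],
  [-0.062, 0.868, 0.03],
  [-0.062, 0.868, 0.03],
  [-0.062, 0.868, 0.03],
  [-0.062, 0.868, 0.03],
  [-0.062, 0.868, 0.03],
  [-0.062, 0.868, 0.03],
  [-0.062, 0.868, 0.03],
  [-0.062, 0.868, 0.03],
  [-0.062, 0.868, 0.03],
  [-0.062, 0.868, 0.03],
  [-0.062, 0.868, 0.03],
], turn=[0.1, 1, 1, 1, 1, 1, 1, 1, 1, 1, 1, 1])

```text
time_s: 6.4
eef_pos: [0.5844, 0.2078, 0.2734]
eef_rot: [-0.0, 0.735, 0.678, -0.001]
ft_force: [-0.1, -0.3, -0.3]
width: 0.512
grasp_force: 41.3
```

Request:
send_rows([
  [0, 0, 0],
  [0, 0, 0],
  [0, 0, 0],
  [0, 0, 0],
], turn=[0.133, 0.133, 0.133, 0.133])

```text
time_s: 6.8
eef_pos: [0.5846, 0.2079, 0.2744]
eef_rot: [0.0, 0.687, 0.727, -0.0]
ft_force: [0.0, 0.0, -1.0]
width: 0.513
grasp_force: 41.3
```

Run:
```python
from h import *
s=robot.state();q=s['eef_rot'];print(s['eef_pos'],2*np.degrees(np.arctan2(q[2],q[1]))-90,s['width'])
a,_=cap('top');b,_=cap('side');cap('wrist')
z=lambda p,bx:cv2.resize(p[bx[1]:bx[3],bx[0]:bx[2]],(400,400),interpolation=cv2.INTER_CUBIC)
u=proj('top',[.584,.21,.2])[0];v=proj('side',[.584,.21,.2])[0];print(u,v)
c=lambda p,u,r:z(p,(int(u[0])-r,int(max(0,u[1]-r)),int(u[0])+r,int(max(0,u[1]-r))+2*r))
save('rail',np.hstack([c(a,u,70),c(b,v,70)]))
P=cloud('wrist')[1].reshape(-1,3);P=P[np.isfinite(P).all(1)]
Q=P[(abs(P[:,0]-.584)<.02)&(abs(P[:,1]-.209)<.105)&(P[:,2]>.195)&(P[:,2]<.215)]
print(len(Q))
if len(Q)>20:
  f=cv2.fitLine(Q[:,:2].astype(np.float32),cv2.DIST_HUBER,0,.001,.001).ravel();print(f,Q[:,2].max(),Q.min(0),Q.max(0))
```

```text
[0.58459927 0.20791938 0.27441943] 3.1920625434886745 0.5127745737218148
[240.73417376 195.61681378] [329.05973752 139.78446369]
3711
[ 0.06472633 -0.99790305  0.5823056   0.2657144 ] 0.20975283347579224 [0.57073367 0.20803667 0.19621276] [0.59255571 0.31394065 0.20975283]
```

View pics/rail.png

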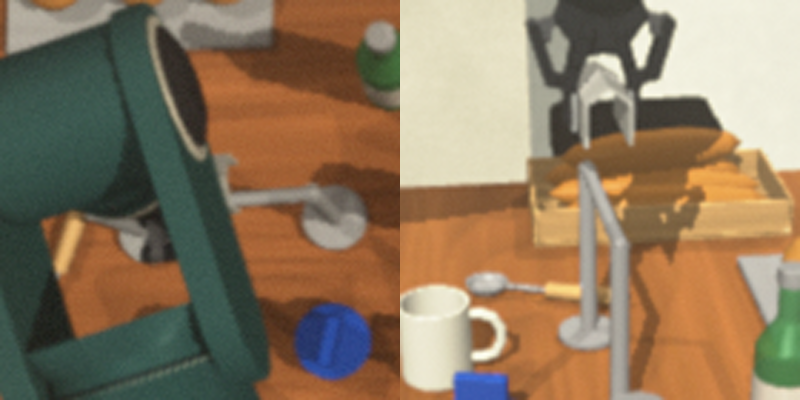

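The wrist depth puts the bar at x = 0.586 for y = 0.208, direction 93.7°. The side crop shows the guard at (605,105) above and in line with the bar. Lowering it.

Request:
send_rows([
  [0.002, 0, -0.06],
  [0.002, 0, -0.12],
  [0.002, 0, -0.17],
  [0.002, 0, -0.2],
  [0.002, 0, -0.22],
  [0.002, 0, -0.228],
  [0.002, 0, -0.23],
  [0.002, 0, -0.23],
], turn=[0.007, 0.007, 0.007, 0.007, 0.007, 0.007, 0.007, 0.007])

```text
time_s: 7.75
eef_pos: [0.5858, 0.2087, 0.1605]
eef_rot: [0.0, 0.683, 0.73, 0.001]
ft_force: [0.8, -0.1, -1.2]
width: 0.51
grasp_force: 41.4
```

Request:
send_rows([
  [0, 0, -0.002],
  [0, 0, -0.004],
  [0, 0, -0.006],
  [0, 0, -0.006],
], turn=[0, 0, 0, 0])

```text
time_s: 8.15
eef_pos: [0.5856, 0.2086, 0.1574]
eef_rot: [0.0, 0.683, 0.73, 0.0]
ft_force: [-3.2, -0.4, 6.0]
width: 0.508
grasp_force: 42.0
```

The +6 N reading means the ridge is on the bar. Opening the fingers and retreating straight up.

Request:
send_rows([
  [0, 0, 0],
  [0, 0, 0],
  [0, 0, 0],
  [0, 0, 0],
  [0, 0, 0],
  [0, 0, 0],
], turn=[0, 0, 0, 0, 0, 0], fingers=0.9)

```text
time_s: 8.75
eef_pos: [0.5855, 0.2086, 0.1565]
eef_rot: [-0.0, 0.683, 0.73, -0.0]
ft_force: [0.2, -0.2, -0.9]
width: 0.901
grasp_force: 0.0
```

Request:
send_rows([
  [0, 0, 0.04],
  [0, 0, 0.12],
  [0, 0, 0.22],
  [0, 0, 0.32],
  [0, 0, 0.36],
  [0, 0, 0.36],
], turn=[0, 0, 0, 0, 0, 0])

```text
time_s: 9.35
eef_pos: [0.586, 0.2087, 0.3405]
eef_rot: [0.001, 0.683, 0.73, 0.002]
ft_force: [0.9, 0.1, 0.0]
width: 0.901
grasp_force: 0.0
```

Run:
```python
from h import *
s=robot.state();q=s['eef_rot'];print(s['eef_pos'],2*np.degrees(np.arctan2(q[2],q[1]))-90,s['width'])
b,_=cap('side');cap('wrist')
for n in('side','wrist'):
    P=cloud(n)[1].reshape(-1,3);P=P[np.isfinite(P).all(1)]
    Q=P[(abs(P[:,0]-.585)<.06)&(abs(P[:,1]-.209)<.07)&(P[:,2]>.15)&(P[:,2]<.23)]
    print(n,len(Q),np.percentile(Q[:,2],[50,99]),[np.round(a,3) for a in cv2.minAreaRect(Q[:,:2].astype(np.float32))] )
x=cv2.resize(b[60:260,260:400],(350,500));y=np.load('wrist.npz')['p'];y=cv2.resize(y[:,100:540],(450,409));y=np.vstack([y,np.zeros((91,450,3),np.uint8)])
save('hung',np.hstack([x,y]))
```

```text
[0.58600771 0.20871778 0.34054287] 3.832483501023006 0.9010432130889321
side 345 [0.20151702 0.21200015] [array([0.583, 0.208]), array([0.045, 0.136]), np.float64(4.693)]
wrist 5945 [0.2056773  0.21284364] [array([0.586, 0.209]), array([0.045, 0.14 ]), np.float64(4.016)]
```

View pics/hung.png

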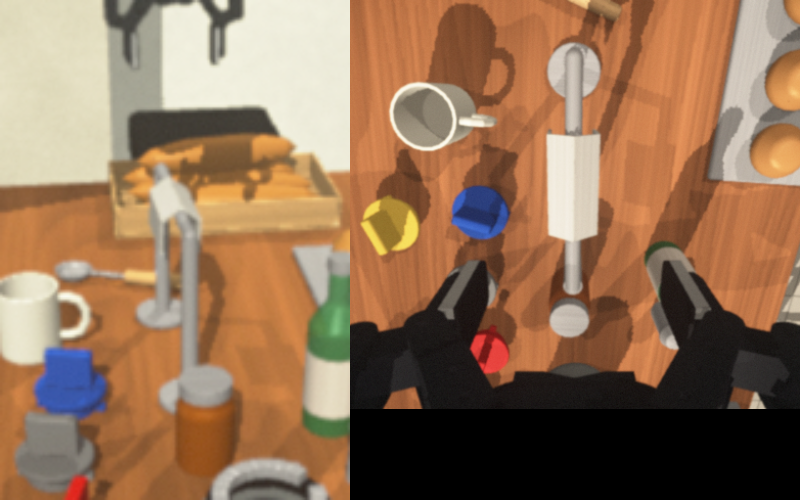

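The guard hangs astride the bar, centred at right-panel (573,187), with its ridge at z = 0.212 (expected 0.2115). Next I'll move to a viewpoint showing both lid and mouth.

Request:
send_rows([
  [-0.04, -0.06, 0.06],
  [-0.292, -0.618, 0.1],
  [-0.292, -0.618, 0.1],
  [-0.292, -0.618, 0.1],
  [-0.292, -0.618, 0.1],
  [-0.292, -0.618, 0.1],
  [-0.292, -0.618, 0.1],
  [-0.292, -0.618, 0.1],
  [-0.292, -0.618, 0.1],
  [-0.292, -0.618, 0.1],
], turn=[-0.1, -1, -1, -1, -1, -1, -1, -1, -1, -1], fingers=1)

```text
time_s: 10.45
eef_pos: [0.4398, -0.0999, 0.3854]
eef_rot: [-0.001, 0.956, 0.292, -0.001]
ft_force: [-0.2, -0.4, 0.5]
width: 1.0
grasp_force: 0.0
```

Run:
```python
from h import *
s=robot.state();q=s['eef_rot'];print(s['eef_pos'],2*np.degrees(np.arctan2(q[2],q[1]))-90)
cap('wrist');p,w=cloud('wrist')
P=w.reshape(-1,3);ok=np.isfinite(P).all(1);P=P[ok]
def near(c,r):return np.hypot(P[:,0]-c[0],P[:,1]-c[1])<r
for a,b in[(.018,.034),(.036,.064),(.066,.08)]:
    m=near((.441,-.014),.045)&(P[:,2]>a)&(P[:,2]<b);print(a,m.sum(),m.sum()>5 and [np.round(x,4) for x in cv2.minAreaRect(P[m][:,:2].astype(np.float32))],np.median(P[m][:,2]))
m=near((.619,-.224),.048)&(P[:,2]>.126)&(P[:,2]<.137);Q=P[m][:,:2].astype(np.float32)
print('rim',m.sum(),cv2.minEnclosingCircle(Q),np.median(P[m][:,2]))
np.save('rim.npy',P[near((.619,-.224),.07)])
# orthographic top-down mosaic of mouth: warp by projecting world grid at z=.13
def ortho(c,z,h,S=400):
    g=np.linspace(-h,h,S); X,Y=np.meshgrid(c[0]-g,c[1]-g,indexing='ij')
    uv=proj('wrist',np.dstack([X,Y,np.full_like(X,z)]).reshape(-1,3)).reshape(S,S,2).astype(np.float32)
    return cv2.remap(p,uv[...,0],uv[...,1],cv2.INTER_CUBIC)
save('ortho',np.hstack([ortho((.6196,-.224),.13,.065),ortho((.441,-.014),.072,.05)]))
```

```text
[ 0.43977088 -0.09986728  0.38537693] -56.04213369651835
0.018 1929 [array([ 0.442 , -0.0132]), array([0.0789, 0.0791]), np.float64(77.8343)] 0.028362177635078527
0.036 46 [array([ 0.4431, -0.0198]), array([0.0496, 0.0115]), np.float64(1.858)] 0.05096955539564911
0.066 427 [array([ 0.4416, -0.0131]), array([0.0139, 0.0524]), np.float64(76.5181)] 0.07196997381335274
rim 2292 ((0.6169789433479309, -0.22602422535419464), 0.04565471038222313) 0.13030489616364596
```

View pics/ortho.png

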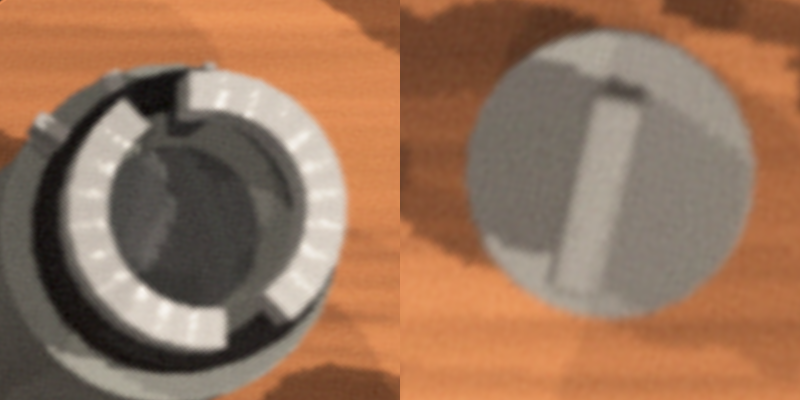

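The right panel shows the lid with its rib from (620,95) to (578,290), about -13°. In the left panel the mouth is centred near (206,210), with notches at (156,90) and (250,330), about 22°. I'll refine the notch angle numerically.

Run:
```python
from h import *
from scipy.optimize import least_squares
p,w=cloud('wrist')
S=800;h=.055;c=(.617,-.226)
g=np.linspace(-h,h,S);X,Y=np.meshgrid(c[0]-g,c[1]-g,indexing='ij')
uv=proj('wrist',np.dstack([X,Y,np.full_like(X,.13)]).reshape(-1,3)).reshape(S,S,2).astype(np.float32)
I=cv2.remap(cv2.cvtColor(p,cv2.COLOR_RGB2HSV),uv[...,0],uv[...,1],cv2.INTER_LINEAR)
# rim by depth
Z=cv2.remap(w[...,2].astype(np.float32),uv[...,0],uv[...,1],cv2.INTER_NEAREST)
m=(abs(Z-.13)<.005)&(np.hypot(X-c[0],Y-c[1])<.05)
cs,_=cv2.findContours(m.astype(np.uint8),cv2.RETR_EXTERNAL,cv2.CHAIN_APPROX_NONE)
px=np.vstack([k[:,0] for k in cs if len(k)>100])
x=c[0]-g[px[:,1]];y=c[1]-g[px[:,0]]
o=np.hypot(x-c[0],y-c[1])>.042
f=least_squares(lambda q:np.hypot(x[o]-q[0],y[o]-q[1])-q[2],[*c,.045],loss='soft_l1',f_scale=.0005).x;print('outer',f)
o=abs(np.hypot(x-c[0],y-c[1])-.0325)<.003
f2=least_squares(lambda q:np.hypot(x[o]-q[0],y[o]-q[1])-q[2],[*c,.0325],loss='soft_l1',f_scale=.0005).x;print('inner',f2)
r=np.hypot(X-f[0],Y-f[1]);a=np.degrees(np.arctan2(Y-f[1],X-f[0]))
b=(r>.035)&(r<.043)
for nm,mm in(('depth',m),('bright',I[...,2]>130)):
    e=np.arange(-180,181,1.);H=np.histogram(a[b&mm],e)[0]/np.maximum(1,np.histogram(a[b],e)[0])
    for lo,hi in((-15,60),(-195,-120)):
        k=np.arange(lo,hi);gap=np.array([H[(j+180)%360]<.5 for j in k]);kk=k[gap];print(nm,len(kk),kk.min() if len(kk) else 0,kk.max() if len(kk) else 0,kk.mean()+.5)
```

```text
outer [ 0.61618816 -0.22560962  0.04558701]
inner [ 0.61618432 -0.22516926  0.03152269]
depth 23 11 33 22.5
depth 23 -170 -148 -158.5
bright 27 8 34 21.5
bright 25 -169 -145 -156.5
```

Mouth: (0.6163, -0.2256) at yaw 22°, and the notch widths match (23° ≈ 16 mm at that radius). Lid: (0.442, -0.0133), rib at -13°. Moving in to grasp it.

Request:
send_rows([
  [0.0044, 0.05, -0.05],
  [0.0044, 0.173, -0.15],
  [0.0044, 0.173, -0.25],
  [0.0044, 0.173, -0.34],
  [0.0044, 0.173, -0.42],
  [0.0044, 0.173, -0.47],
  [0.0044, 0.173, -0.47],
  [0.0044, 0.173, -0.47],
  [0.0044, 0.173, -0.47],
], turn=[-0.14, -0.28, -0.42, -0.56, -0.7, -0.783, -0.783, -0.783, -0.783], fingers=0.55)

```text
time_s: 11.4
eef_pos: [0.4427, -0.0136, 0.1539]
eef_rot: [-0.0, 0.994, -0.113, 0.001]
ft_force: [-0.1, 0.5, 0.0]
width: 0.549
grasp_force: 0.0
```

Run:
```python
from h import *
s=robot.state();q=s['eef_rot'];print(s['eef_pos'],2*np.degrees(np.arctan2(q[2],q[1]))-90,s['joint_pos'],s['width'])
```

```text
[ 0.44267352 -0.01360825  0.15385634] -102.95180462464101 [-8.83562284e-02 -3.84894588e-01  2.01839863e+00  2.39552863e-05
  1.50543968e+00  1.70849020e+00] 0.5490630331964551
```

Request:
send_rows([
  [0, 0, -0.06],
  [0, 0, -0.12],
  [0, 0, -0.17],
  [0, 0, -0.21],
  [0, 0, -0.232],
  [0, 0, -0.236],
  [0, 0, -0.236],
], turn=[0, 0, 0, 0, 0, 0, 0])

```text
time_s: 12.1
eef_pos: [0.4424, -0.014, 0.0347]
eef_rot: [-0.0, 0.993, -0.114, 0.001]
ft_force: [0.9, 0.3, -0.3]
width: 0.548
grasp_force: 0.0
```

Request:
send_rows([
  [0, 0, 0],
  [0, 0, 0],
  [0, 0, 0],
  [0, 0, 0],
  [0, 0, 0],
  [0, 0, 0],
  [0, 0, 0],
  [0, 0, 0],
], turn=[0, 0, 0, 0, 0, 0, 0, 0], fingers=0, squeeze=60)

```text
time_s: 12.9
eef_pos: [0.4423, -0.014, 0.0345]
eef_rot: [-0.0, 0.993, -0.114, 0.001]
ft_force: [-1.0, -0.8, 6.8]
width: 0.156
grasp_force: 59.6
```

Request:
send_rows([
  [0, 0, 0.06],
  [0, 0, 0.15],
  [0, 0, 0.24],
  [0, 0, 0.33],
  [0, 0, 0.37],
  [0, 0, 0.37],
], turn=[0, 0, 0, 0, 0, 0])

```text
time_s: 13.5
eef_pos: [0.4425, -0.014, 0.2218]
eef_rot: [-0.0, 0.993, -0.114, 0.002]
ft_force: [-0.1, -0.0, -2.7]
width: 0.154
grasp_force: 58.9
```

Request:
send_rows([
  [0.03, -0.04, 0],
  [0.1, -0.12, 0],
  [0.17, -0.2, 0],
  [0.24, -0.28, 0],
  [0.3, -0.36, 0],
  [0.348, -0.423, 0],
  [0.348, -0.423, 0],
  [0.348, -0.423, 0],
], turn=[0.1, 0.2, 0.3, 0.4, 0.5, 0.583, 0.583, 0.583])

```text
time_s: 14.3
eef_pos: [0.6154, -0.2259, 0.2157]
eef_rot: [-0.001, 0.982, 0.189, -0.002]
ft_force: [-0.2, 0.3, -1.0]
width: 0.157
grasp_force: 59.3
```

Run:
```python
from h import *
s=robot.state();q=s['eef_rot'];print(s['eef_pos'],2*np.degrees(np.arctan2(q[2],q[1])),s['width'],s['ft_force'],s['wrist_torque'])
cap('side');cap('wrist')
zt=s['eef_pos'][2]+.0155
for n in('side','wrist'):
    P=cloud(n)[1].reshape(-1,3);P=P[np.isfinite(P).all(1)]
    d=np.hypot(P[:,0]-.6163,P[:,1]+.2256)<.05
    m=d&(abs(P[:,2]-(zt-.026))<.006)
    print(n,m.sum(),zt-.022)
    if m.sum()>20:
        Q=P[m];print(Q.min(0),Q.max(0),np.median(Q[:,2]),cv2.minEnclosingCircle(Q[:,:2].astype(np.float32)))
y=np.load('wrist.npz')['p'];b=np.load('side.npz')['p'];u=proj('side',[.616,-.226,.17])[0].astype(int)
x=cv2.resize(b[u[1]-70:u[1]+70,u[0]-50:u[0]+50],(357,500));y=cv2.resize(y[:,140:500],(443,492));y=np.vstack([y,np.zeros((8,443,3),np.uint8)])
save('hover',np.hstack([x,y]))
```

```text
[ 0.61536106 -0.22592051  0.21570307] 21.74122984140624 0.15723319287578258 [-0.22140356  0.25943531 -0.99406319] [ 0.01720544 -0.01433112  0.02523015]
side 606 0.20920306951764558
[ 0.57377636 -0.26970189  0.2008315 ] [ 0.65230139 -0.19419022  0.21118889] 0.2088566251813696 ((0.6119316816329956, -0.22887928783893585), 0.04096497222781181)
wrist 8501 0.20920306951764558
[ 0.58201859 -0.26595502  0.20339425] [ 0.65397236 -0.18713998  0.21120305] 0.2104035960839139 ((0.6144197583198547, -0.22632618248462677), 0.03986026719212532)
```

View pics/hover.png

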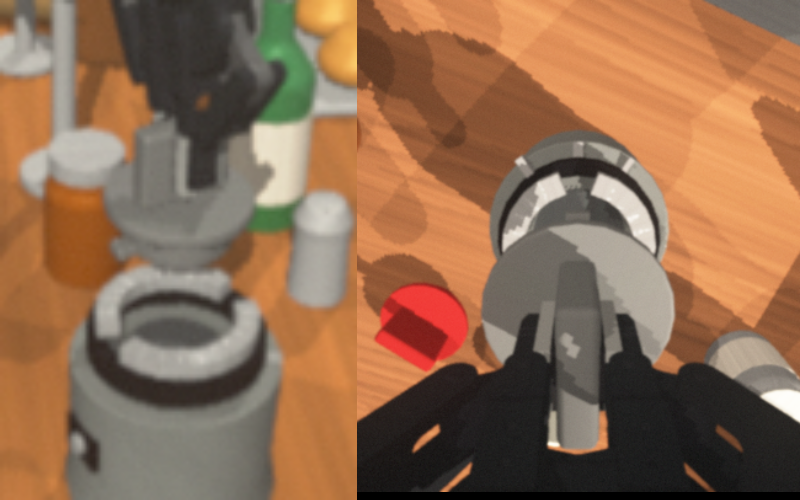

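The lid disc is measured at (0.6144, -0.2263), so I need to shift by +2 mm in x and +0.5 mm in y. The right panel shows the notch at (580,180) in line with the rib. Coming down in stages.

Request:
send_rows([
  [0.004, 0.001, -0.03],
  [0.004, 0.001, -0.06],
  [0.004, 0.001, -0.08],
  [0.004, 0.001, -0.08],
  [0.004, 0.001, -0.08],
], turn=[0.004, 0.004, 0.004, 0.004, 0.004])

```text
time_s: 14.9
eef_pos: [0.6176, -0.2248, 0.1784]
eef_rot: [-0.0, 0.982, 0.191, -0.0]
ft_force: [-0.5, 0.3, -1.4]
width: 0.156
grasp_force: 59.3
```

Run:
```python
from h import *
s=robot.state();q=s['eef_rot'];print(s['eef_pos'],2*np.degrees(np.arctan2(q[2],q[1])),s['width'],s['ft_force'],s['wrist_torque'])
cap('wrist')
P=cloud('wrist')[1].reshape(-1,3);P=P[np.isfinite(P).all(1)]
z=s['eef_pos'][2]-.0055
m=(np.hypot(P[:,0]-.6163,P[:,1]+.2256)<.05)&(abs(P[:,2]-z)<.005);Q=P[m]
print(cv2.minEnclosingCircle(Q[:,:2].astype(np.float32)),np.median(Q[:,2]))
```

```text
[ 0.61755277 -0.22480726  0.17836   ] 22.07561596646878 0.15647856621389727 [-0.5294188   0.25397023 -1.42021724] [0.01016718 0.02389926 0.00152238]
((0.6169922947883606, -0.22606979310512543), 0.03967839851975441) 0.17215933880836365
```

Request:
send_rows([
  [-0.001, 0, -0.015],
  [-0.001, 0, -0.025],
  [-0.001, 0, -0.035],
  [-0.001, 0, -0.045],
  [-0.001, 0, -0.052],
  [-0.001, 0, -0.052],
], turn=[0, 0, 0, 0, 0, 0])

```text
time_s: 15.55
eef_pos: [0.617, -0.2249, 0.1518]
eef_rot: [-0.0, 0.982, 0.191, -0.0]
ft_force: [-0.2, 0.2, -2.0]
width: 0.153
grasp_force: 59.3
```

Request:
send_rows([
  [0, 0, -0.004],
  [0, 0, -0.008],
  [0, 0, -0.011],
  [0, 0, -0.014],
  [0, 0, -0.0155],
  [0, 0, -0.0155],
], turn=[0, 0, 0, 0, 0, 0])

```text
time_s: 16.15
eef_pos: [0.6171, -0.225, 0.1447]
eef_rot: [-0.0, 0.982, 0.191, -0.0]
ft_force: [-0.1, -0.4, -2.4]
width: 0.155
grasp_force: 59.4
```

Run:
```python
from h import *
s=robot.state();q=s['eef_rot'];print(s['eef_pos'],2*np.degrees(np.arctan2(q[2],q[1])),s['ft_force'],s['wrist_torque'],s['joint_pos'])
cap('wrist')
P=cloud('wrist')[1].reshape(-1,3);P=P[np.isfinite(P).all(1)]
m=(np.hypot(P[:,0]-.6163,P[:,1]+.2256)<.045)&(abs(P[:,2]-.138)<.006);Q=P[m]
print(cv2.minEnclosingCircle(Q[:,:2].astype(np.float32)),np.percentile(Q[:,2],[5,50,95]))
```

```text
[ 0.61714592 -0.2249611   0.14473268] 22.070739234553805 [-0.09083192 -0.41188613 -2.44859225] [ 0.01778015  0.0194979  -0.03830195] [-3.88368421e-01  1.12409660e-01  1.58646960e+00 -2.68785204e-05
  1.44275980e+00  7.97224270e-01]
((0.6194314360618591, -0.2245704084634781), 0.04162954166531563) [0.13721618 0.13855222 0.13957269]
```

Request:
send_rows([
  [0, 0, -0.001],
  [0, 0, -0.002],
  [0, 0, -0.003],
  [0, 0, -0.003],
], turn=[0, 0, 0, 0])

```text
time_s: 16.6
eef_pos: [0.6173, -0.225, 0.1445]
eef_rot: [0.0, 0.982, 0.191, 0.0]
ft_force: [-5.5, 1.9, 9.2]
width: 0.161
grasp_force: 60.8
```

The lid is seated on the rim (+9 N). Now turning clockwise, first to about 33°.

Request:
send_rows([
  [0, 0, 0.002],
  [0, 0, 0.002],
  [0, 0, 0.002],
  [0, 0, 0.002],
  [0, 0, 0.002],
  [0, 0, 0.002],
  [0, 0, 0.002],
  [0, 0, 0.002],
  [0, 0, 0.002],
  [0, 0, 0.002],
], turn=[0, -0.06, -0.14, -0.22, -0.3, -0.38, -0.46, -0.52, -0.55, -0.55], squeeze=80)

```text
time_s: 17.6
eef_pos: [0.6174, -0.2253, 0.1446]
eef_rot: [0.0, 0.995, -0.096, 0.0]
ft_force: [0.1, -4.4, 2.3]
width: 0.149
grasp_force: 78.0
```

Run:
```python
from h import *
s=robot.state();q=s['eef_rot'];print(s['eef_pos'],2*np.degrees(np.arctan2(q[2],q[1])),s['width'],s['grasp_force'],s['ft_force'],s['wrist_torque'])
cap('wrist');cap('top');cap('side')
p,w=cloud('wrist')
# ortho about the mouth at shoulder height
def ortho(n,z,h,S=400,c=(.6165,-.2257)):
    g=np.linspace(-h,h,S);X,Y=np.meshgrid(c[0]-g,c[1]-g,indexing='ij')
    uv=proj(n,np.dstack([X,Y,np.full_like(X,z)]).reshape(-1,3)).reshape(S,S,2).astype(np.float32)
    return cv2.remap(np.load(n+'.npz')['p'],uv[...,0],uv[...,1],cv2.INTER_CUBIC)
b=np.load('side.npz')['p'];u=proj('side',[.616,-.226,.13])[0].astype(int)
save('tw1',np.hstack([ortho('wrist',.105,.07),cv2.resize(p[60:310,195:445],(400,400),interpolation=cv2.INTER_CUBIC)]))
P=w.reshape(-1,3);P=P[np.isfinite(P).all(1)]
Q=P[(np.hypot(P[:,0]-.6163,P[:,1]+.2256)<.03)&(P[:,2]>.177)&(P[:,2]<.188)];print(len(Q),len(Q)>20 and (cv2.minAreaRect(Q[:,:2].astype(np.float32)),np.median(Q[:,2])))
```

```text
[ 0.61742108 -0.22532583  0.14459886] -10.96295787144782 0.14890893435819352 78.03719758987427 [ 0.14090203 -4.38368316  2.30311775] [-0.52717487 -0.24939935 -0.01502887]
5330 (((0.6196650266647339, -0.22375519573688507), (0.04692952334880829, 0.04634125530719757), 41.3936653137207), np.float64(0.18214734159530271))
```

View pics/tw1.png

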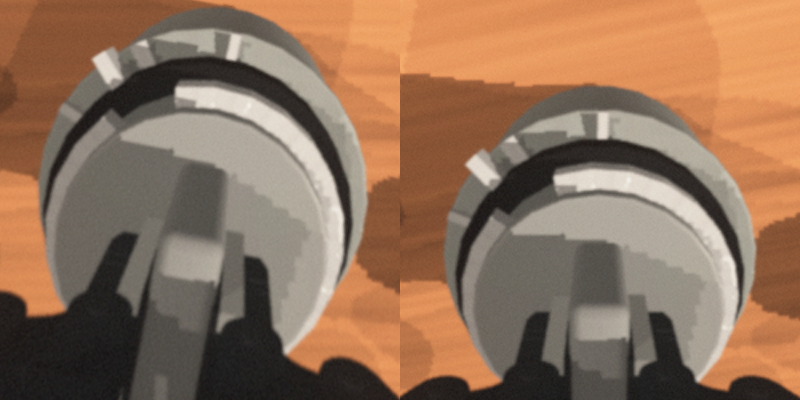

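In the left panel the ticks are start (65,120), half way (143,50) and lock (233,45). The raised pointer is at (108,65), short of half way. I'll get the pointer and tick angles in 3D.

```bash
cat > ptr.py <<'E'
from h import *
s=robot.state();q=s['eef_rot'];print(s['eef_pos'],2*np.degrees(np.arctan2(q[2],q[1])),s['width'],s['grasp_force'],s['ft_force'],s['wrist_torque'])
cap('wrist');p,w=cloud('wrist')
d=w-np.array([.6165,-.2257,0]);r=np.hypot(d[...,0],d[...,1]);a=np.degrees(np.arctan2(d[...,1],d[...,0]));z=w[...,2]
# raised things on the shoulder: height profile per angle, ring r 46..62 mm
for lo in range(-20,66,2):
    m=(r>.048)&(r<.062)&(a>=lo)&(a<lo+2)&(z>.08)
    if m.sum()>3: print(lo+1,m.sum(),np.percentile(z[m],[10,50,95]).round(4),r[m].max().round(4),int(p[m].max(1).mean()),int(np.percentile(p[m].max(1),90)))
E
python3 ptr.py
```

```text
[ 0.61745017 -0.22533905  0.14462631] -10.880774158813692 0.15257257355233886 78.12004208564758 [ 2.47503076 -4.79544395  3.23960304] [-0.79481126 -0.37203198  0.05363449]
-19 103 [0.0993 0.1005 0.1192] 0.06 129 181
-17 99 [0.099  0.1008 0.1191] 0.06 126 179
-15 101 [0.0995 0.1036 0.119 ] 0.06 126 191
-13 108 [0.0988 0.1046 0.1188] 0.0597 157 227
-11 89 [0.0984 0.1043 0.1191] 0.0596 140 223
-9 111 [0.0986 0.1004 0.1189] 0.0597 97 133
-7 100 [0.0991 0.1007 0.1192] 0.0597 95 131
-5 102 [0.0987 0.1007 0.1193] 0.0598 111 174
-3 98 [0.0991 0.1007 0.1191] 0.0598 126 182
-1 97 [0.0991 0.1005 0.1193] 0.0595 125 181
1 97 [0.0993 0.1008 0.1189] 0.0595 121 179
3 97 [0.0993 0.1008 0.1191] 0.0594 112 177
5 99 [0.0984 0.1007 0.1192] 0.0594 113 178
7 91 [0.0993 0.1006 0.1189] 0.0595 109 179
9 96 [0.0996 0.1007 0.1189] 0.0597 108 181
11 91 [0.0993 0.1005 0.1188] 0.0595 107 179
13 87 [0.0994 0.1004 0.1188] 0.0592 104 173
15 86 [0.0994 0.1006 0.119 ] 0.0592 98 148
17 82 [0.0991 0.1006 0.1193] 0.0592 87 118
19 113 [0.1    0.1041 0.1188] 0.0594 113 163
21 82 [0.101  0.1044 0.119 ] 0.0594 122 172
23 81 [
[... 249 characters left out ...]
172 226
35 8 [0.1183 0.1191 0.1201] 0.0495 35 41
37 12 [0.1174 0.1186 0.1195] 0.0496 37 38
39 18 [0.1005 0.1184 0.1195] 0.0582 78 187
41 65 [0.0998 0.1007 0.1189] 0.0591 110 153
43 60 [0.0993 0.1005 0.1194] 0.0589 99 119
45 54 [0.0995 0.1003 0.1191] 0.0591 100 119
47 62 [0.0994 0.1003 0.1192] 0.0594 101 118
49 48 [0.0997 0.1004 0.1198] 0.0592 103 118
51 55 [0.0994 0.1005 0.1194] 0.0589 102 119
53 51 [0.0993 0.1001 0.1191] 0.0588 99 120
55 90 [0.1    0.1038 0.119 ] 0.0589 109 144
57 53 [0.1037 0.1046 0.1192] 0.0586 121 148
59 13 [0.1038 0.1185 0.1194] 0.0583 78 137
61 64 [0.0997 0.1009 0.2281] 0.0588 80 123
63 992 [0.2112 0.222  0.2302] 0.0583 33 38
65 1287 [0.2169 0.2252 0.2304] 0.0616 31 38
```

The pointer is at ≈31° and the half-way tick at ≈22.3°, with start at 57° and lock at -12°. Turning 8.7° more.

Request:
send_rows([
  [0, 0, 0],
  [0, 0, 0],
  [0, 0, 0],
  [0, 0, 0],
  [0, 0, 0],
  [0, 0, 0],
], turn=[-0.04, -0.08, -0.12, -0.145, -0.145, -0.145])

```text
time_s: 18.4
eef_pos: [0.6173, -0.2251, 0.1446]
eef_rot: [0.0, 0.985, -0.17, 0.0]
ft_force: [-0.3, -5.0, 6.3]
width: 0.157
grasp_force: 78.5
```

```bash
cat > ptr2.py <<'E'
from h import *
s=robot.state();q=s['eef_rot'];print(s['eef_pos'],2*np.degrees(np.arctan2(q[2],q[1])),s['width'],s['grasp_force'],s['ft_force'],s['wrist_torque'])
cap('wrist');p,w=cloud('wrist')
d=w-np.array([.6165,-.2257,0]);r=np.hypot(d[...,0],d[...,1]);a=np.degrees(np.arctan2(d[...,1],d[...,0]));z=w[...,2]
m=(r>.0515)&(r<.063)&(z>.109)&(z<.123)&(a>-40)&(a<70);print('ptr',m.sum(),np.percentile(a[m],[2,25,50,75,98]).round(1))
m=(r>.05)&(r<.0605)&(abs(z-.1042)<.0013)
h,e=np.histogram(a[m],np.arange(-20,66,1));print('ticks',[(int(x),int(k)) for k,x in zip(h,e) if k>8])
m=(r<.028)&(z>.176)&(z<.19)
E
python3 ptr2.py
```

```text
[ 0.61729001 -0.22514827  0.14459055] -19.567823424586823 0.15738729250515485 78.54810118675232 [-0.29643162 -5.01130023  6.28230291] [-0.7990416  -0.08776838  0.05036836]
ptr 280 [18.9 19.4 20.5 22.3 24.1]
ticks [(-15, 18), (-14, 31), (-13, 28), (-12, 30), (18, 25), (19, 22), (20, 15), (54, 15), (55, 17), (56, 17), (57, 18)]
```

The pointer spans 18.8–24.3°, so its centre is ≈21.5°. That's the midpoint of the start (56°) and lock (-13°) ticks. I'll do a last check on the guard and the hold, then hand in.

Run:
```python
from h import *
cap('side');P=cloud('side')[1].reshape(-1,3);P=P[np.isfinite(P).all(1)]
Q=P[(abs(P[:,0]-.585)<.06)&(abs(P[:,1]-.209)<.07)&(P[:,2]>.15)&(P[:,2]<.23)];print(len(Q),np.percentile(Q[:,2],99))
exec(open('ptr2.py').read())
m=(r<.039)&(r>.032)&(abs(z-.138)<.006);print('disc',np.percentile(z[m],[5,50,95]))
if len(Q)>200: print(robot.hand_in())
```

```text
163 0.20759678314705154
[ 0.6172884  -0.22516652  0.14457969] -19.56225238614073 0.1499413672079395 78.55207085609436 [ 0.49780981 -5.21924385  5.1022652 ] [-0.81279677 -0.10448368  0.10226264]
ptr 277 [18.9 19.4 20.4 22.3 24.2]
ticks [(-15, 17), (-14, 30), (-13, 26), (-12, 29), (18, 19), (19, 23), (20, 13), (54, 16), (55, 19), (56, 13), (57, 19)]
disc [0.1373082  0.13832787 0.13932758]
```

The side camera saw fewer guard points, possibly because the arm is in the way. Checking from the top before handing in.

Run:
```python
from h import *
cap('top')
for n in('top','side'):
    P=cloud(n)[1].reshape(-1,3);P=P[np.isfinite(P).all(1)]
    Q=P[(abs(P[:,0]-.585)<.04)&(abs(P[:,1]-.209)<.045)&(P[:,2]>.15)&(P[:,2]<.26)]
    print(n,len(Q),len(Q)>5 and (np.percentile(Q[:,2],[5,50,99]),Q.min(0),Q.max(0),cv2.minAreaRect(Q[:,:2].astype(np.float32))))
```

```text
top 651 (array([0.17595265, 0.20295574, 0.21316971]), array([0.55910669, 0.16403603, 0.15817475]), array([0.60927205, 0.25274483, 0.21537476]), ((0.5844725370407104, 0.20838026702404022), (0.045817941427230835, 0.08980301022529602), 3.229393482208252))
side 113 (array([0.1605511 , 0.18386382, 0.20562379]), array([0.55978733, 0.16402631, 0.15504366]), array([0.60915766, 0.23692243, 0.20606807]), ((0.5836995840072632, 0.200539231300354), (0.045090120285749435, 0.07622718065977097), 4.596826553344727))
```

The top view shows the guard still hanging in place, 90 × 45 mm with its ridge at 0.213.

```bash
python3 -c "
from bench import robot
print(robot.hand_in())"
```

```text
the job is handed in; nothing more can be done
None
```

The job is handed in: the guard hangs astride the rail's bar, and the lid is in the mouth, turned clockwise with the sleeve pointer on the half-way tick, still gripped against the spring.

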